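# Open a dust-collection drop: park the port cap, then pull the blast gate

## Task

Get this dust-collection drop ready for a hose: lift the yellow cap off the leaning port and, without dropping it, set it skirt-down and flat on the floor of the blue cap holder while the blast gate stays shut. Then pull the red handle to slide the blast gate fully open. Leave the other things on the bench where they are.

Things in the scene. Friction and masses are not known exactly. Their poses are not given: they have to be found in the camera images.
- cap: Loose yellow cap, about 0.12 kg. Round skirt 75 mm outside, 69 inside, 29 tall, open below, 24 deep inside; on top a straight grip rib 14 mm thick (along its x), 60 long (along y), rising from 29 to 65 mm above the skirt's lower rim. Origin: centre of that lower rim; z out through the rib. 3 mm sideways play on the port; pull over 24 mm along the port's axis to clear it.
- port: Fixed leaning port: z is its axis, 34 degrees from vertical, leaning to the station's -x (near) side; y is level and is the way the gate slides open. Origin on the axis, at the top of the green box. Along the axis from here: gate housing (110 x 110 mm) from 45 to 60 mm, then tube of 63 mm outside diameter to the mouth at 105 mm.
- port_mouth (a point): Centre of the port's open end (the rim on which the cap rests); same axes as port.
- station: Green steel plenum box 170 x 170 mm, 94 mm tall on a 210 mm square foot, fixed to the bench; origin at its underside's centre; carries the port and gate. It stands to the left or right, the holder on the other side.
- holder: Fixed cap holder: open blue cup on a plywood foot 130 x 130 x 12 mm. The cup is 84 mm inside at its floor, 92 mm at the mouth, its floor 16 mm and its rim 34 mm above the bench. Origin at its underside's centre.
- holder_seat (a point): Centre of the holder cup's floor, 16 mm above the bench, where the cap's lower rim is to rest.
- gate (a joint): Blast gate slide, in m: 0 shut, 0.064 fully open at its stop; starts within 0.015 of shut. Slides along the port's +y; drags with about 2.5 N and stays where left.
- gate_grip (a point): On the red gate handle, a block 16 mm thick (along the port's y), 40 mm wide (along the port's x), standing up along the port's z; this point is in the middle of its thickness and width and 13 mm below its top. It lies 75 mm to the port's +y side when shut and moves with the gate. Same axes as port.
- glue: Bystander: grey-white glue bottle with yellow label and orange cap, 60 mm diameter, 170 mm tall, standing at the far side; leave alone.
- tape_measure: Bystander: black tape measure case, 70 x 40 x 65 mm, on the near side; leave alone.
- push_block: Bystander: orange push block with black bow handle, 200 x 75 x 65 mm, at the robot's left; leave alone.
- offcut: Bystander: pale wood offcut, 150 x 60 x 25 mm, lying at the robot's right; leave alone.
- screw_jar: Bystander: grey jar with a dark lid, 70 mm diameter, 90 mm tall, standing at the far side; leave alone.
- claw_hammer: Bystander: hammer with a wooden handle, lying at the robot's right; leave alone.
- try_square: Bystander: try square, steel blade 200 mm, dark wooden stock 120 mm, lying at the robot's far left; leave alone.
Things that resemble listed ones, but are neither listed nor needed, are in the scene too. Of the things that look like the cap, the middle-sized one is meant.

How it is judged:
By the outcome, as a careful person would: the job done as asked, in the order asked, and still so for the second after the job is handed in, with the robot touching nothing.
It also fails if it takes over 50 s, if anything falls off the work surface, if the arm or the gripper's body presses on something with over 40 N, if the wrist force passes 120 N, or if a joint passes its speed limit or range.

## Robot

A 6-joint arm with a two-finger parallel gripper is mounted at the origin on the work surface. World frame = base frame: x ahead of the robot, y to its left, z up, the work surface at z = 0. Lengths are in mm, angles in degrees, forces in N, time in s.
With the tool pointing down it reaches from about 300 to 875 mm from the base axis. Payload 6.4 kg.
Tool frame: the origin (TCP) lies at the very end of the fingers, on their centre line; the grasp point (between the pads) lies manip.hold_point_z behind it (manip.hold_point_z is the distance from the TCP to the grasp point, in mm); z points along the fingers, y is the line along which they close (so a half turn about z gives the same grasp; the last joint's range is limited). The gripper opens to 88 mm and grips with 3 to 60 N. Pads are 18 mm wide; open, the fingers measure 123 mm over their backs; the gripper's body (75 mm by 187 mm) begins 45 mm behind the grasp point.
Start: joints at [-75.132, 10.359, 92.074, -0, 77.567, -11.82], TCP at [258.272, -513.748, 238.714] pointing down, gripper open.
Joint ranges: [-171.53, 171.53], [-51.25, 118.39], [17.06, 147.69], [-65.23, 245.23], [0, 150.52], [-178.68, 178.68]. Speed limits (degrees/s): [147.25, 147.25, 172.46, 180, 180, 180].

## Interface

Orientations are given as a 3x3 rotation matrix whose columns are the frame's x, y, z axes.
In Python, from rig import manip gives the robot as it stands. Calls block until the motion is done:
- manip.movep(position, orientation): joint-space move of the TCP to a pose.
- manip.move_l(position, rate=150, rot=None, max_force=None): straight line of the TCP; rot=None keeps the orientation; rate is the mean speed in mm/s. With max_force (N) it stops when the force on the tool has changed by that much, and returns True; else False.
- manip.move_j(angles): joint-space move.
- manip.grip(opening, grasp_force=None): finger opening in mm; grasp_force is the grip in N (None keeps the last); returns when the fingers have stopped.
- manip.pause(seconds).
- manip.inverse_kinematics(position, orientation): joint angles nearest the present ones, or None.
- manip.get_image(name): name is "side" or "top"; returns a dict with "image" (420x560x3 uint8, red, green, blue), "fx", "fy", "cx", "cy" (pixels), "eye" and "attitude" of the camera in the world. Camera axes: x right, y up, looking along -z (the intrinsics and any distortion apply to the point x, -y, -z); pixel columns grow to the right and rows downward; lengths in mm; the calibration is good to about 2 mm. A picture is of the moment at which its call begins. There is no depth.
A pose or a line that the arm cannot do raises manip.Unreachable and nothing moves.
- manip.sign_off(): hands the job in; it is judged then, once.
Readings, each from a call of its own:
- manip.current_clock(): time.
- manip.current_q(): joint angles.
- manip.current_joint_velocities(): joint speeds.
- manip.current_tau(): joint torques, N m.
- manip.current_tcp_pos(): TCP position.
- manip.current_tool_rot(): TCP orientation.
- manip.current_contact_force(): force on the tool from outside, world axes, zero at the start.
- manip.current_wrist_torque(): the same for the moment, N m.
- manip.current_finger_gap(): finger opening in mm.
- manip.current_grip_force(): force on a finger pad.
Only numpy, scipy, OpenCV 4.12 (cv2) and the standard library are available. Lean on these libraries where they do the work, as an engineer would, in place of code of your own. Each camera call takes 0.05 s, during which the arm holds its last target. There are 200 camera calls.

## Working session

There is one attempt and no reset: what is moved stays moved. The work goes in short steps, each a Python script; the robot and the scene stay as the last script left them, time stands still between calls to the robot, and variables do not carry over. Pictures are saved under pics/ and viewed, at most 10 in all, crops included, and the job is handed in when it is done.

```bash
mkdir -p pics; python3 - <<'E'
from rig import manip
import cv2,numpy as np
for n in("side","top"):
    d=manip.get_image(n); cv2.imwrite(f"pics/{n}0.png",d["image"][:,:,::-1])
    print(n,{k:(np.round(v,4).tolist() if k!="image" else 0) for k,v in d.items()})
print(manip.hold_point_z,manip.current_clock(), manip.current_tool_rot())
E
```

```text
side {'image': 0, 'fx': 408.6566, 'fy': 408.6566, 'cx': 275.1429, 'cy': 206.6637, 'eye': [431.0126, 1136.6732, 933.583], 'attitude': [[-0.9928, 0.08, -0.0892], [-0.1191, -0.5752, 0.8093], [0.0135, 0.8141, 0.5806]]}
top {'image': 0, 'fx': 495.3109, 'fy': 495.3109, 'cx': 278.6277, 'cy': 214.5901, 'eye': [364.9378, -0.9927, 1738.6025], 'attitude': [[0.0247, 0.9927, -0.1181], [-0.9997, 0.0255, 0.0054], [0.0084, 0.118, 0.993]]}
18.700000000000003 0.1 [[ 8.93484697e-01  4.49093494e-01 -3.60465586e-04]
 [ 4.49093531e-01 -8.93483639e-01  1.41003323e-03]
 [ 3.11166645e-04 -1.42172587e-03 -9.99998941e-01]]
```

View pics/side0.png

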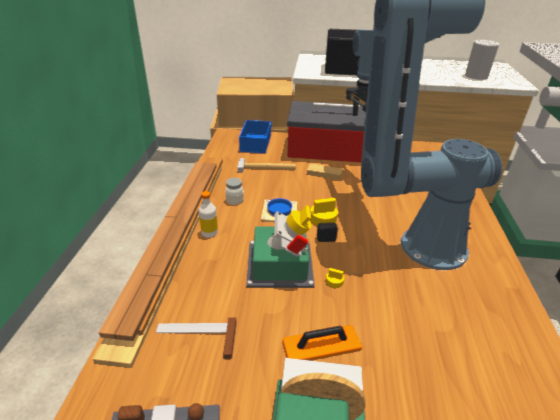

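View pics/top0.png

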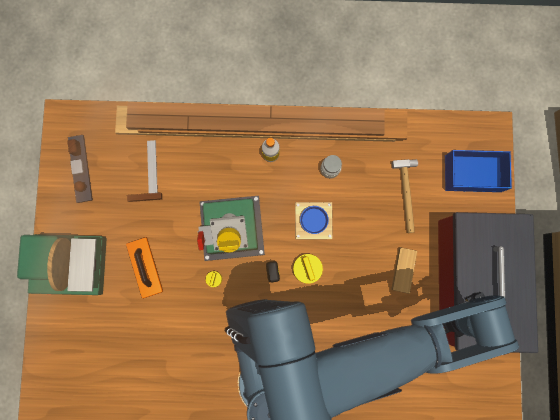

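The pictures show three yellow cap look-alikes:

| Cap | Top pixel | Side pixel |
|---|---|---|
| On the leaning port | (228,240) | (300,222) |
| Large, on the bench | (308,268) | (324,210) |
| Small, on the bench | (213,279) | (335,277) |

The one on the port is middle-sized, so it is the one meant. The red handle is at top (201,241), and the holder is at top (314,219). I'll confirm this in an enlarged crop.

```bash
cat > h.py <<'E'
import cv2,numpy as np
from rig import manip
def ray(d,u,v):
    c=np.array([(u-d["cx"])/d["fx"],-(v-d["cy"])/d["fy"],-1.]); r=np.array(d["attitude"])@c
    return np.array(d["eye"]),r/np.linalg.norm(r)
def onz(d,u,v,z):
    e,r=ray(d,u,v); return e+r*(z-e[2])/r[2]
def tri(d1,p1,d2,p2):
    (a,r),(b,s)=ray(d1,*p1),ray(d2,*p2)
    t=np.linalg.lstsq(np.c_[r,-s],b-a,rcond=None)[0]
    P,Q=a+r*t[0],b+s*t[1]; return (P+Q)/2,np.linalg.norm(P-Q)
def proj(d,P):
    c=np.array(d["attitude"]).T@(np.array(P)-d["eye"]); return np.array([d["cx"]-d["fx"]*c[0]/c[2],d["cy"]+d["fy"]*c[1]/c[2]])
def blobs(d,lo,hi,box,amin=20):
    hsv=cv2.cvtColor(d["image"],cv2.COLOR_RGB2HSV); m=cv2.inRange(hsv,lo,hi)
    k=np.zeros_like(m); x0,y0,x1,y1=box; k[y0:y1,x0:x1]=255; m&=k
    cs=cv2.findContours(m,cv2.RETR_EXTERNAL,cv2.CHAIN_APPROX_NONE)[0]
    return sorted([c for c in cs if cv2.contourArea(c)>amin],key=cv2.contourArea,reverse=True)
E
python3 - <<'E'
from h import *
T=manip.get_image("top");S=manip.get_image("side")
a=cv2.resize(T["image"][185:290,190:330],None,fx=4,fy=4,interpolation=cv2.INTER_CUBIC)
b=cv2.resize(S["image"][185:295,240:350],None,fx=4,fy=4,interpolation=cv2.INTER_CUBIC)
a=cv2.resize(a,(400,300));b=cv2.resize(b,(400,400));
cv2.imwrite("pics/c1.png",cv2.resize(T["image"][190:270,190:290],(800,600),interpolation=cv2.INTER_CUBIC)[:,:,::-1] if 0 else cv2.resize(T["image"][190:265,190:290],(800,600),interpolation=cv2.INTER_CUBIC)[:,:,::-1])
cv2.imwrite("pics/c2.png",cv2.resize(S["image"][200:290,240:360],(800,600),interpolation=cv2.INTER_CUBIC)[:,:,::-1])
def cen(c): m=cv2.moments(c); return m["m10"]/m["m00"],m["m01"]/m["m00"]
for n,d,B in(("top",T,(190,190,340,300)),("side",S,(230,180,360,300))):
    for nm,lo,hi in(("yel",(22,150,120),(33,255,255)),("blue",(100,130,60),(125,255,255)),("red",(0,190,90),(5,255,255)),("red2",(174,190,90),(180,255,255))):
        for c in blobs(d,lo,hi,B,8):
            r=cv2.minAreaRect(c); print(n,nm,np.round(cen(c),1),np.round(r[0],1),np.round(r[1],1),round(r[2],1),cv2.contourArea(c), cv2.boundingRect(c))
for c in blobs(T,(100,130,60),(125,255,255),(290,190,340,250),50):
    print("holder@34",onz(T,*cv2.fitEllipse(c)[0],34),cv2.fitEllipse(c))
E
```

```text
top yel [307.5 268.3] [307.6 268.3] [29.1 28.6] 26.6 646.5 (293, 254, 30, 30)
top yel [228.4 239.8] [228.5 240. ] [24. 23.] 90.0 441.0 (217, 228, 24, 25)
top yel [213.4 278.5] [213.5 278.5] [15. 15.] 90.0 188.0 (206, 271, 16, 16)
top blue [312.8 219.8] [312.8 220.3] [26.9 24.7] 45.0 467.0 (300, 206, 27, 27)
top red [200.2 240.7] [200.2 240.5] [17.2  4.9] 85.6 58.0 (198, 232, 6, 18)
side yel [312.5 215. ] [312.7 215. ] [27.1 53.8] 69.1 1015.5 (287, 198, 51, 37)
side yel [334.5 277.6] [334.3 277.8] [18.  18.3] 18.4 254.5 (326, 268, 19, 20)
side blue [279.4 206.1] [279.4 206.2] [23.1 14.7] 4.1 256.5 (268, 199, 24, 16)
side red [297.4 243.4] [297.3 243.8] [12.3 18.4] 39.8 181.0 (288, 235, 20, 18)
holder@34 [ 552.4316486  -129.62524262   34.        ] ((312.9755859375, 219.85020446777344), (23.686248779296875, 26.272045135498047), 131.9403076171875)
```

View pics/c1.png

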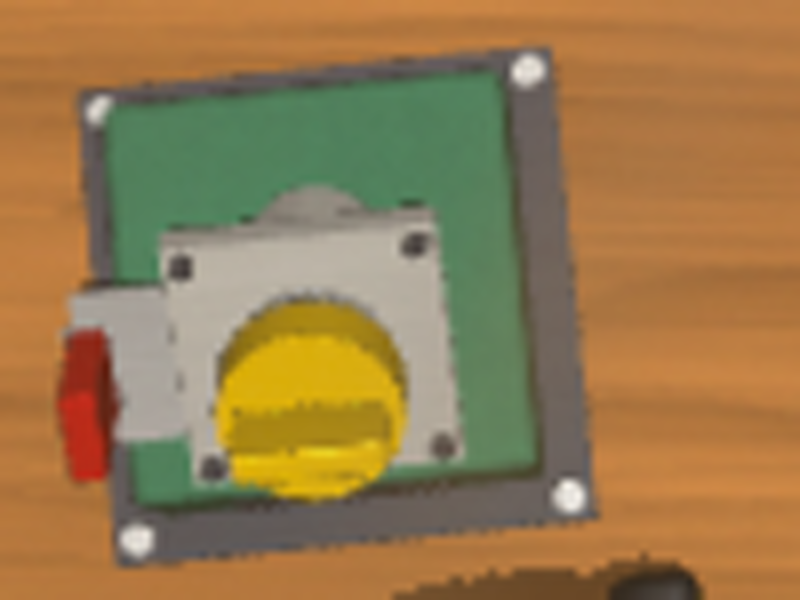

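View pics/c2.png

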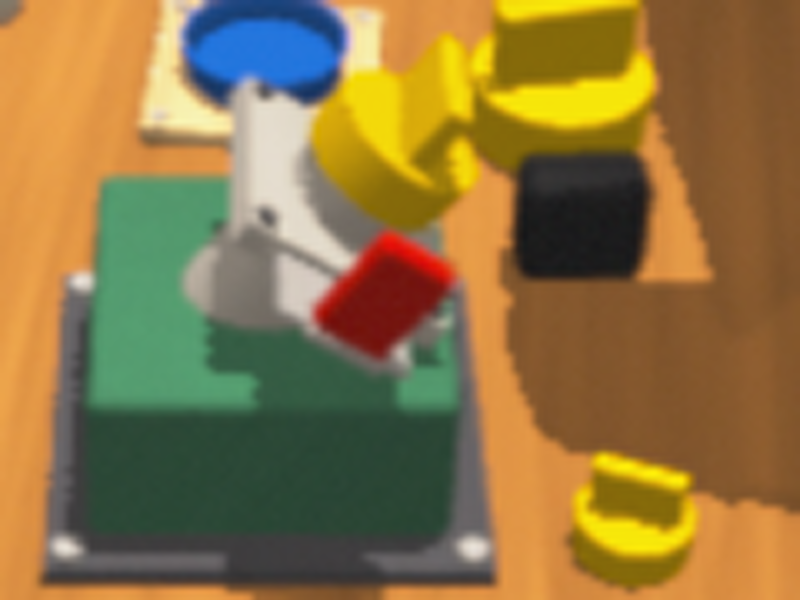

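The crops confirm the cap on the port:
- Its rib runs along the port's y.
- The housing screws are at crop (180,267), (415,243), (443,445), (213,467).
- The foot corners are at crop (80,92), (550,47), (597,517), (118,566).
- The red handle's top face is centred at about (85,435) in the top crop and (418,262) in the side crop.

I'll compute the poses from these and cross-check them.

```bash
cat > geo.py <<'E'
from h import *
T=manip.get_image("top");S=manip.get_image("side")
c1=lambda x,y:(190+(x+.5)/8-.5,190+(y+.5)/8-.5); c2=lambda x,y:(240+(x+.5)/6.667-.5,200+(y+.5)/6.667-.5)
def diag(q):
    q=[np.array([*p,1]) for p in q]; x=np.cross(np.cross(q[0],q[2]),np.cross(q[1],q[3])); return x[:2]/x[2]
foot=[onz(T,*c1(*p),6) for p in((80,92),(550,47),(597,517),(118,566))]
e=[foot[1]-foot[0],foot[2]-foot[1],foot[3]-foot[2],foot[0]-foot[3]]
lens=[np.linalg.norm(v) for v in e]
# edge0 = -y, edge1=-x, edge2=+y, edge3=+x
ang=[np.degrees(np.arctan2(v[1],v[0])) for v in e]
yaws=[(a-o+180)%360-180 for a,o in zip(ang,(-90,180,90,0))]
yaw=np.mean(yaws); c,s=np.cos(np.radians(yaw)),np.sin(np.radians(yaw))
Rz=np.array([[c,-s,0],[s,c,0],[0,0,1]]); t=np.radians(-34)
Rp=Rz@np.array([[np.cos(t),0,np.sin(t)],[0,1,0],[-np.sin(t),0,np.cos(t)]])
z=Rp[:,2]
hs=diag([c1(180,267),c1(415,243),c1(443,445),c1(213,467)])
P0=onz(T,*hs,94+60*np.cos(t))-60*z
E
python3 - <<'E'
from geo import *
np.set_printoptions(precision=1,suppress=True)
print("foot lens",np.array(lens),"yaws",np.array(yaws),yaw,"station",np.mean(foot,axis=0))
print("P0",P0,"in station",Rz.T@(P0-np.mean(foot,axis=0))); print(Rp)
h,err=tri(T,c1(85,435),S,c2(418,262)); print("handle top",h,err,"port frame",Rp.T@(h-P0))
cap=P0+105*z
print("mouth",cap)
for nm,p in (("ribL",(0,30,65)),("ribR",(0,-30,65)),("ctr29",(0,0,29)),("rim",(0,0,0))):
    p=cap+Rp@np.array(p); a,b=proj(T,p),proj(S,p)
    print(nm,p,"c1",(a-190)*8+3.5,"c2",(b-[240,200])*6.667+2.8)
for p in((55,55,60),(55,-55,60),(-55,55,60),(55,55,45)):
    b=proj(S,P0+Rp@np.array(p)); a=proj(T,P0+Rp@np.array(p)); print("hous",p,(a-190)*8+3.5,(b-[240,200])*6.667+2.8)
# holder: blue ellipse fitted outer in both
for d,B,n in((T,(290,190,340,250),'T'),(S,(260,190,300,225),'S')):
    c=blobs(d,(98,90,30),(128,255,255),B,50)[0]; el=cv2.fitEllipse(cv2.convexHull(c)); print(n,el,cv2.boundingRect(c),onz(d,*el[0],34),onz(d,*el[0],25))
# holder foot by ply colour
hsv=cv2.cvtColor(T["image"],cv2.COLOR_RGB2HSV); print("ply",hsv[206,299],hsv[235,299],"wood",hsv[220,280])
x=cv2.inRange(hsv,(8,30,200),(30,115,255)); 
c=max(cv2.findContours(x[195:245,285:340],cv2.RETR_EXTERNAL,cv2.CHAIN_APPROX_NONE)[0],key=cv2.contourArea)
r=cv2.minAreaRect(c);ctr=np.array(r[0])+[285,195];print(r,"foot ctr@12",onz(T,*ctr,12))
E
```

```text
foot lens [208.2 208.4 209.3 209.3] yaws [7.  7.3 7.3 7. ] 7.159724947717358 station [521.1 153.4   6. ]
P0 [520.3 154.2  94. ] in station [-0.6  0.8 88. ]
[[ 0.8 -0.1 -0.6]
 [ 0.1  1.  -0.1]
 [ 0.6  0.   0.8]]
handle top [451.  234.5 181. ] 0.28683473373364604 port frame [ -0.1  88.4 105. ]
mouth [462.1 146.9 181. ]
ribL [422.3 172.1 234.9] c1 [225.6 507. ] c2 [499.4  80.8]
ribR [429.7 112.6 234.9] c1 [383.7 491.1] c2 [488.2   2.5]
ctr29 [446.  144.8 205.1] c1 [307.4 450.5] c2 [444.5  94.5]
rim [462.1 146.9 181. ] c1 [309.4 412.8] c2 [405.9 136.7]
hous (55, 55, 60) [156.9 250.2] [251.5 223.3]
hous (55, -55, 60) [433.3 222.8] [249.2  76. ]
hous (-55, 55, 60) [195.2 486.5] [450.3 330. ]
hous (55, 55, 45) [159.2 232.7] [232.1 245. ]
T ((313.8311767578125, 219.36328125), (27.545766830444336, 27.772790908813477), 95.85892486572266) (300, 206, 28, 28) [ 554.2 -132.6   34. ] [ 555.2 -133.3   25. ]
S ((279.2152404785156, 206.8555145263672), (17.65862274169922, 23.997642517089844), 92.27951049804688) (268, 199, 24, 16) [ 553.7 -118.1   34. ] [ 555.  -130.6   25. ]
ply [ 21  92 234] [ 20  51 233] wood [ 15 163 177]
((28.0, 25.5), (35.0, 36.0), 90.0) foot ctr@12 [ 552.6 -131.4   12. ]
```

The measurements agree:
- **Foot:** sides are about 209 mm (210 expected).
- **Port:** its origin is 1 mm from the station centre.
- **Cap:** in the image it rests with its ceiling on the mouth, so its lower rim is at port z = 81.
- **Holder:** it is at about (553.5, -132).

Next I'll check IK and move to a pre-grasp pose.

```bash
cat > k.py <<'E'
import numpy as np
from rig import manip
yaw=np.radians(7.16); P0=np.array([520.5,154.0,94.]); H=np.array([553.5,-132.,16.]); HZ=manip.hold_point_z
Rz=np.array([[np.cos(yaw),-np.sin(yaw),0],[np.sin(yaw),np.cos(yaw),0],[0,0,1]]); t=np.radians(34)
Rp=Rz@np.array([[np.cos(t),0,-np.sin(t)],[0,1,0],[np.sin(t),0,np.cos(t)]])
def tool(R,s,ax=0): # fingers close along column ax, tool z = -R z
    y=s*R[:,ax]; z=-R[:,2]; return np.c_[np.cross(y,z),y,z]
pp=lambda x,y,z:P0+Rp@np.array([x,y,z])
TC=81+51-HZ   # TCP port z when grasping the cap
E
python3 - <<'E'
from k import *
np.set_printoptions(precision=0,suppress=True)
for s in(1,-1):
    for n,p,R in(("pre",pp(0,0,TC+70),tool(Rp,s)),("grasp",pp(0,0,TC),tool(Rp,s)),("overH",H+[0,0,140],tool(Rz,s)),("place",H+[0,0,51-HZ],tool(Rz,s)),("hand",pp(0,88,92-HZ),tool(Rp,s,1)),("hopen",pp(0,139,92-HZ),tool(Rp,s,1))):
        q=manip.inverse_kinematics(p,R); print(s,n,p,None if q is None else np.array(q))
E
```

```text
1 pre [419. 141. 246.] [  0. -34. 134.   5.  46.  -9.]
1 grasp [458. 146. 188.] [  1. -21. 133.   6.  34. -10.]
1 overH [ 554. -132.  156.] [-25.  15.  97.  -0.  68. -33.]
1 place [ 554. -132.   48.] [-25.  24. 100.  -0.  56. -33.]
1 hand [469. 236. 155.] [ 17.  -7. 128. -13.  26. -70.]
1 hopen [463. 287. 155.] [ 25.  -3. 124. -21.  28. -56.]
-1 pre [419. 141. 246.] [  0. -34. 134.   5.  46. 171.]
-1 grasp [458. 146. 188.] [  1. -21. 133.   6.  34. 170.]
-1 overH [ 554. -132.  156.] [-25.  15.  97.  -0.  68. 147.]
-1 place [ 554. -132.   48.] [-25.  24. 100.  -0.  56. 147.]
-1 hand [469. 236. 155.] [ 17.  -7. 128. -13.  26. 110.]
-1 hopen [463. 287. 155.] [ 25.  -3. 124. -21.  28. 124.]
```

```bash
python3 - <<'E'
from k import *; import cv2
manip.movep(pp(0,0,TC+70),tool(Rp,1))
manip.move_l(pp(0,0,TC+25),rate=150)
a=manip.get_image("top")["image"][180:290,170:300]; b=manip.get_image("side")["image"][150:290,230:370]
f=lambda i:cv2.resize(i,(400,int(400*i.shape[0]/i.shape[1])),interpolation=cv2.INTER_CUBIC)
A,B=f(a),f(b); A=cv2.copyMakeBorder(A,0,B.shape[0]-A.shape[0],0,0,0)
cv2.imwrite("pics/pre.png",np.hstack([A,B])[:,:,::-1]); print(manip.current_clock(),manip.current_tcp_pos())
E
```

```text
3.2333 [444.04073776 144.17949274 209.49648895]
```

View pics/pre.png

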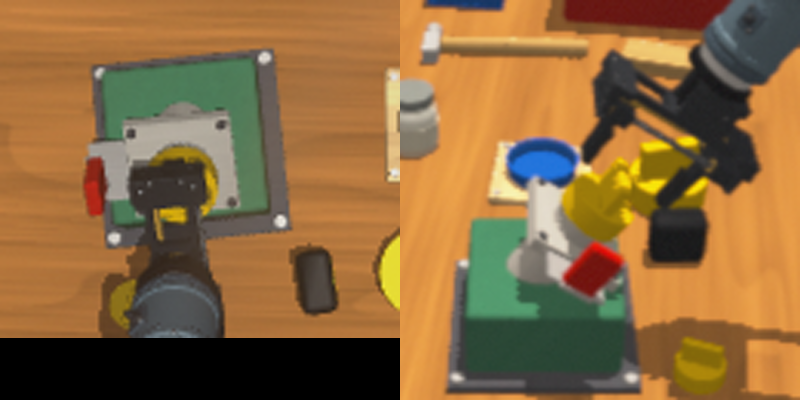

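The side view (right half) shows the open fingers straddling the rib at about (600,200), tilted to match the port, and the handle is clear. I'll grasp and lift.

```bash
python3 - <<'E'
from k import *
print("hit",manip.move_l(pp(0,0,TC),rate=60,max_force=10))
print("dev",Rp.T@(np.array(manip.current_tcp_pos())-pp(0,0,TC)), manip.current_contact_force())
manip.grip(0,grasp_force=12); print("gap",manip.current_finger_gap(),manip.current_grip_force(),manip.current_contact_force())
print("hit",manip.move_l(pp(0,0,TC+45),rate=80,max_force=15)); print(manip.current_finger_gap(),manip.current_contact_force(),manip.current_clock())
E
```

```text
hit False
dev [0.06703126 0.05266832 0.14202486] [0.56677751 0.33962762 1.26916862]
gap 13.890143707166054 11.98565783444792 [-1.73613369 -0.16385693  0.3457946 ]
hit False
13.661556893497584 [-0.07269843  0.21496116 -1.28692612] 5.625
```

```bash
python3 - <<'E'
from k import *; import cv2
manip.grip(0,grasp_force=25)
p=pp(0,0,TC+45)+[0,0,90]; manip.move_l(p,rate=150)
R=tool(Rz,1)
manip.move_l(H+[0,0,51-HZ+120],rate=150,rot=R); manip.move_l(H+[0,0,51-HZ+35],rate=120); manip.pause(.2)
T=manip.get_image("top");S=manip.get_image("side"); np.savez("hold.npz",T=T["image"],S=S["image"])
a=T["image"][180:285,270:375]; b=S["image"][150:255,225:330]
f=lambda i:cv2.resize(i,(400,400),interpolation=cv2.INTER_CUBIC)
cv2.imwrite("pics/hold.png",np.hstack([f(a),f(b)])[:,:,::-1])
print(manip.current_clock(),manip.current_tcp_pos(),manip.current_finger_gap(),manip.current_contact_force())
from h import proj
for d,o in((T,(270,180)),(S,(225,150))):
    for h,r in((51,37.5),(80,37.5),(34,46)):
        a=np.linspace(0,2*np.pi,60); q=np.array([proj(d,[H[0]+r*np.cos(x),H[1]+r*np.sin(x),h]) for x in a])
        print(h,"crop bounds",((q.min(0)-o)*400/105).round(),((q.max(0)-o)*400/105).round())
E
```

```text
10.125 [ 553.90307588 -132.17963389   83.97105898] 13.66028408686814 [-0.13804206  0.02315363 -1.19587865]
51 crop bounds [126. 107.] [209. 190.]
80 crop bounds [128. 103.] [213. 187.]
34 crop bounds [116. 101.] [217. 201.]
51 crop bounds [171. 174.] [246. 217.]
80 crop bounds [171. 150.] [247. 192.]
34 crop bounds [162. 183.] [254. 236.]
```

View pics/hold.png

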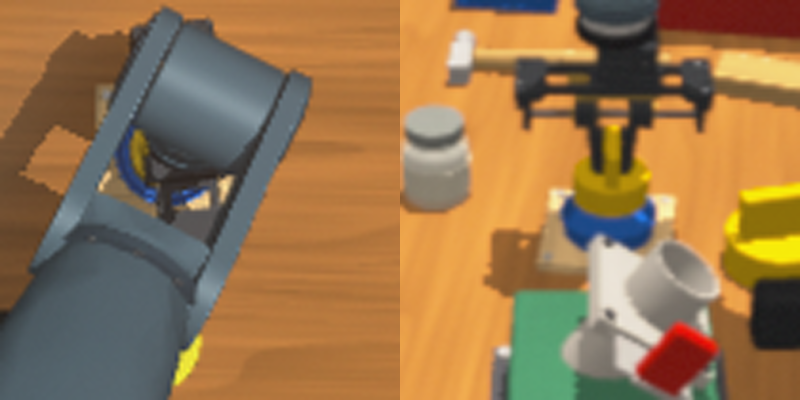

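The cap hangs level just above the cup. In the side half, the cap spans about 573–649 and the cup about 561–655. I'll quantify the offset from colour edges.

```bash
python3 - <<'E'
from k import *; from h import *
z=np.load("hold.npz"); np.set_printoptions(linewidth=200)
for n,(x0,x1),(y0,y1),st in(("S",(264,296),(188,214),3),("T",(298,318),(208,236),3)):
    h=cv2.cvtColor(z[n],cv2.COLOR_RGB2HSV)
    print(n,x0)
    for v in range(y0,y1): print(v,"".join("Y" if 18<=H_<=34 and s>190 else "B" if 98<=H_<=128 and s>120 else "." for H_,s,_ in h[v,x0:x1]))
d=manip.get_image("top"); s=manip.get_image("side")
for hh in(51,80): print(hh,"T left",proj(d,[H[0],H[1]+37.5,hh]),"S l/r/bottom",proj(s,[H[0]+37.5,H[1],hh]),proj(s,[H[0]-37.5,H[1],hh]),proj(s,[H[0],H[1]+37.5,hh]))
for r,hh in((46,34),(48,34)): print("cup T left",proj(d,[H[0],H[1]+r,hh]),"T bottom",proj(d,[H[0]-r,H[1],hh]),"S",proj(s,[H[0]+r,H[1],hh]),proj(s,[H[0]-r,H[1],hh]),proj(s,[H[0],H[1]+r,hh]))
E
```

```text
S 264
188 ..............YYYYY.............
189 ..............YYYYY.............
190 ..............YYYYY.............
191 .........YY...YYYYY....Y........
192 ........YYY....YYYY...YYY.......
193 .......YYYY...YYYYY...YYYY......
194 .......YYYYY..YYYYY..YYYYYY.....
195 ......YYYYYYY.YYYYY.YYYYYYY.....
196 ......YYYYYYYYYYYYYYYYYYYYY.....
197 ......YYYYYYYYYYYYYYYYYYYYY.....
198 ......YYYYYYYYYYYYYYYYYYYYY.....
199 .......YYYYYYYYYYYYYYYYYYYY.....
200 .......YYYYYYYYYYYYYYYYYYY......
201 .......YYYYYYYYYYYYYYYYYY.......
202 .......YYYYYYYYYYYYYYYYYY.......
203 .....B..YYYYYYYYYYYYYYYY........
204 ....BBB..YYYYYYYYYYYYYY..BB.....
205 ....BBBB....YYYYYYYYY...BBB.....
206 ....BBBBBB............BBBBB.....
207 ....BBBBBBBBBB.....BBBBBBBB.....
208 ....BBBBBBBBBBBBBBBBBBBBBBB.....
209 .....BBBBBBBBBBBBBBBBBBBBBB.....
210 .....BBBBBBBBBBBBBBBBBBBBB......
211 .....BBBBBBB...BBBBBBBBBBB......
212 ......BBBBB......BBBBBBBBB......
213 .......BBB.........BBBBBB.......
T 298
208 ....................
209 ....................
210 ....................
211 ....................
212 ....................
2
[... 467 characters left out ...]
...BBB
232 ..........BBB.....BB
233 ..................B.
234 ....................
235 ....................
51 T left [303.12799539 218.74742499] S l/r/bottom [269.96350975 200.32452163] [289.61385465 201.88297151] [278.65931771 206.79148319]
80 T left [303.62247531 217.80444006] S l/r/bottom [270.01069784 193.97647062] [289.87751737 195.524324  ] [278.80498791 200.37357452]
cup T left [300.39297057 219.22301391] T bottom [313.44816035 232.8021855 ] S [267.73395029 203.80577517] [291.68543958 205.7246321 ] [278.3193389  211.81748264]
cup T left [299.8158043  219.20831316] T bottom [313.43866669 233.37979469] S [267.21605573 203.76428441] [292.20892948 205.76657112] [278.2587489  212.13204637]
```

The offsets between cap and cup match the prediction in both views to about 1–2 mm, and the play is ±4.5 mm. I'll lower it under a force guard.

```bash
python3 - <<'E'
from k import *
P=H+[.6,0,0]; R=tool(Rz,1)
manip.move_l(P+[0,0,51-HZ+12],rate=80)
print("hit",manip.move_l(P+[0,0,51-HZ-4],rate=25,max_force=5)); p=np.array(manip.current_tcp_pos())
print("height over expected",p-(P+[0,0,51-HZ]),manip.current_contact_force(),manip.current_wrist_torque(),manip.current_finger_gap(),manip.current_clock())
E
```

```text
hit True
height over expected [ 0.28410845 -0.04596229  0.04662597] [0.14095937 0.82585407 4.19398851] [-0.00209706  0.01860509 -0.02433843] 14.09899130515909 11.175
```

```bash
python3 - <<'E'
from k import *; import cv2
manip.grip(44); p=np.array(manip.current_tcp_pos()); manip.move_l(p+[0,0,45],rate=100); manip.move_l(p+[-30,30,180],rate=200)
manip.movep(pp(0,88.4,92-HZ+75),tool(Rp,1,1)); manip.move_l(pp(0,88.4,92-HZ+45),rate=120)
manip.pause(.1)
T=manip.get_image("top");S=manip.get_image("side")
a=T["image"][180:285,180:340]; b=S["image"][150:290,230:370]
A=cv2.resize(a,(400,262),interpolation=cv2.INTER_CUBIC);B=cv2.resize(b,(400,400),interpolation=cv2.INTER_CUBIC)
cv2.imwrite("pics/han.png",np.hstack([cv2.copyMakeBorder(A,0,138,0,0,0),B])[:,:,::-1]); print(manip.current_clock(),manip.current_finger_gap())
E
```

```text
15.1583 43.75232588871472
```

View pics/han.png

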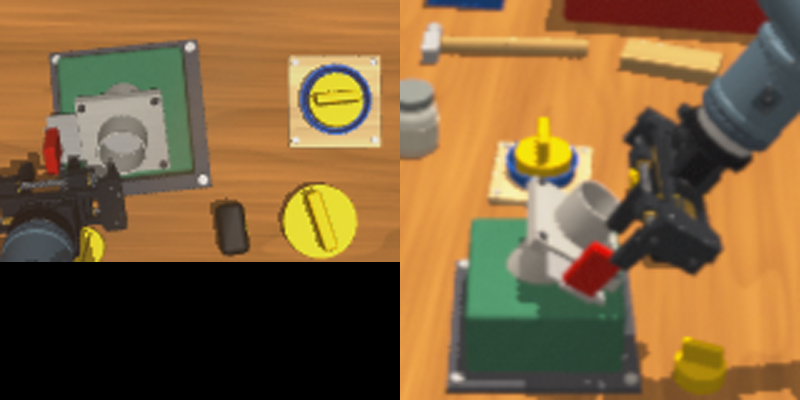

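The cap sits centred and flat in the blue cup, at (338,98) in the left half. The gripper is lined up above the red handle, at (595,268) in the right half. I'll grip and pull.

```bash
python3 - <<'E'
from k import *
manip.pause(.05)
print("hit",manip.move_l(pp(0,88.4,92-HZ),rate=80,max_force=10),manip.current_contact_force())
manip.grip(0,grasp_force=15); print("gap",manip.current_finger_gap(),manip.current_contact_force())
print("stop",manip.move_l(pp(0,148,92-HZ),rate=40,max_force=15))
p=Rp.T@(np.array(manip.current_tcp_pos())-P0); print(p,manip.current_contact_force(),manip.current_finger_gap(),manip.current_clock())
E
```

```text
hit False [0.56371004 0.81222857 0.22599044]
gap 15.842975587936012 [-2.93346884  0.11699516  2.66116315]
stop True
[  0.18978608 139.11916629  73.52237383] [-2.16675985 -4.36405357  4.95883044] 15.61948429252097 17.6333
```

It hit the stop at 139.1 mm, against 139 expected. I'll release, retract and check.

```bash
python3 - <<'E'
from k import *; import cv2; from h import tri
manip.grip(36); manip.move_l(pp(0,139.1,92-HZ+90),rate=120); p=np.array(manip.current_tcp_pos()); manip.move_l(p+[-60,0,120],rate=200)
manip.pause(.3)
T=manip.get_image("top");S=manip.get_image("side")
for d,n,o in((T,"T",(180,180)),(S,"S",(230,170))):
    pass
a=T["image"][180:285,160:320]; b=S["image"][170:290,230:350]
A=cv2.resize(a,(400,262),interpolation=cv2.INTER_CUBIC);B=cv2.resize(b,(400,400),interpolation=cv2.INTER_CUBIC)
cv2.imwrite("pics/end.png",np.hstack([cv2.copyMakeBorder(A,0,138,0,0,0),B])[:,:,::-1]); print(manip.current_clock(),manip.current_contact_force())
from h import proj
q=pp(0,139,105); print("expected handle top in pic",(proj(T,q)-[160,180])*2.5,(proj(S,q)-[230,170])*400/120+[400,0])
E
```

```text
20.2333 [-0.17782095 -0.85878045 -0.89271336]
expected handle top in pic [ 60.35388597 163.77047104] [644.083888   268.80697556]
```

View pics/end.png

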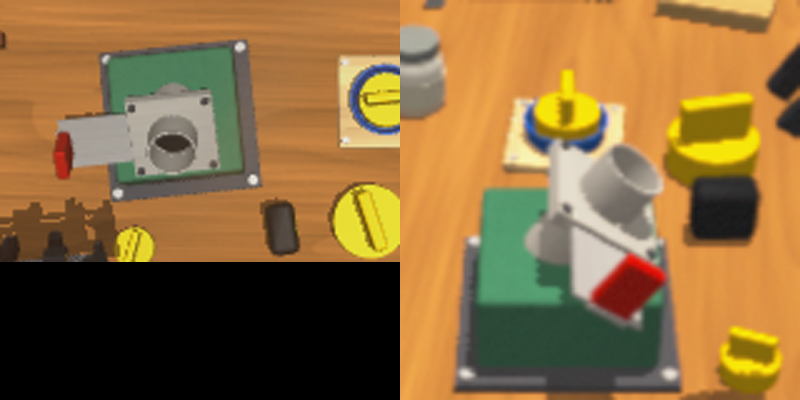

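The handle top is at (62,160) and (645,270), where the fully open position should appear. The tube now shows dark through the open gate, the cap is seated, and the bystanders in view haven't moved.

```bash
python3 -c "
from rig import manip
print(manip.sign_off())"
```

```text
the job is handed in; nothing more can be done
None
```

I lifted the yellow cap off the port and set it flat, skirt-down, in the blue holder, then pulled the blast gate open to its stop; I handed the job in at about 20 s of the 50 s limit.

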